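# Load the full sample rack and press start

## Robot

A 6-joint arm with a two-finger parallel gripper is mounted at the origin on the work surface. World frame = base frame: x ahead of the robot, y to its left, z up, the work surface at z = 0. Lengths are in m, angles in rad, forces in N, time in s.
With the tool pointing down it reaches from about 0.325 to 1 m from the base axis. Payload 5.1 kg.
Tool frame: the origin (TCP) lies at the very end of the fingers, on their centre line; the grasp point (between the pads) lies 19 mm behind it; z points along the fingers, y is the direction in which the jaws open and shut (so a half turn about z gives the same grasp; the last joint's range is limited). The gripper opens to 85 mm and grips with 20 to 120 N. Pads are 22 mm wide; open, the fingers measure 114 mm over their backs; the gripper's body (76 mm by 85 mm) begins 54 mm behind the grasp point. The pads swing forward as they close: fully open they stand 13 mm farther back than shut.
Start: joints at [-1.367, 0.124, 1.65, -0, 1.367, -0.083], TCP at [0.184, -0.623, 0.193] pointing down, gripper open.
Joint ranges: [-2.61, 2.61], [-1.02, 2.33], [0.03, 2.71], [-1.35, 4.49], [0.32, 2.68], [-2.91, 2.91]. Speed limits (rad/s): [2.57, 2.57, 3.14, 3.14, 3.14, 3.14].

## Interface

Orientations are given as a rotation vector (axis times angle).
In Python, from station import r, cams, spotter gives the robot as it stands.
- The arm moves only by the shell command python3 -m pendant 'ROWS' [FORCE]. ROWS is JSON, a list of rows, each a list of 3 entries, a list of its own where there are three numbers: the shift along the tool's x, y, z in cm, then the turn about the tool's z in degrees, then the opening in per cent of the stroke, from 0 (shut) to 100 (fully open). In form: [[[x, y, z], roll, claw], ...]. A call has 1 to 20 rows; each row is the pose to reach, as a shift and turn from the pose commanded when the call began, along the tool's axes at that moment; what a row does not reach only later rows make up. A row lasts 1/8 s, in which the tool goes at most 62.5 mm and 10.7 degrees, less where a joint would pass 70% of its speed; a pose out of reach is approached as far as the arm can. A call with a gripper value outside its range is refused whole. The fingers move at their own pace and stop on an object; FORCE is the grip in N (left out, the last holds). Time passes only in rows, so rows that repeat a pose let the fingers close. It gives the time, the measured TCP pose, the force and the opening at its end, in the units of the state.
- r.state(): the state, without advancing time (a new reading comes with each control period).
- cams.camera(name): name is "scene" or "top"; returns (picture, depth): 420x560x3 uint8, red, green, blue; 420x560 float32, m along the optical axis (not along the pixel's ray), 0 where there is no reading.
- cams.calibration(name): a dict with "fx", "fy", "cx", "cy" (pixels), "eye" and "orientation" of the camera in the world. Camera axes: x right, y down, z forward; pixel columns grow to the right and rows downward; lengths in m; the calibration is good to about 2 mm. A picture is of the moment at which its call begins. calibration takes no time and is no camera call.
- r.hand_in(): hands the job in, once; it reports no verdict.
Trained networks look in the newest picture that a camera, given by its name, has taken for a name from the list of things; names that differ only in an ending like _2 or _b are one class to them, and where a whole thing is asked for, a point or a joint stands for the part that bears it (a point fixed in the world has none). Each returns a list of dicts, best first, with "p" (0 to 1); they miss things now and then, are a little off and sometimes report something else, mostly with a low value. They report only what shows in the picture. A call takes as long as a camera call.
- spotter.boxes_of(query, camera): "centre" ([x, y, z] in m, in world coordinates, good to about 4 mm: the middle of the surface that is visible of it).
The state is a dict: "time_s": time; "joint_positions": joint angles; "dq": joint speeds; "effort": joint torques, N m; "ee_pos": TCP position; "orientation": TCP orientation; "ft_force": force on the tool from outside, world axes, zero at the start; "wrist_torque": the same for the moment, N m; "finger_gap": finger opening in m.
Only numpy, scipy, OpenCV 4.12 (cv2) and the standard library are available. Lean on these libraries where they do the work, as an engineer would, in place of code of your own. Each camera call takes 0.05 s, during which the arm holds its last target. There are 200 camera calls.

## Task

On the sample loader, push the rack that holds four capped tubes along its lane with the fingertips until it is fully home against the reader head, without lifting it. Then press the round key on the control panel lightly, let it come back up, and withdraw. Leave the other rack, the square and bar keys, and the bottle and pot alone.

Things in the scene. Friction and masses are not known exactly. Their poses are not given: they have to be found in the camera images.
- loader: White fixed sample loader. Origin: centre, on the bench; x along the lanes, away from the robot; z up. Two lanes at y = +35 and -35 mm, 36 mm wide, open at the robot's end (x = -150 mm), floor 12 mm and 4 mm thick rails 24 mm above the bench. They end at the rigid front (x = +130 mm) of the reader head, a block 100 mm high. A rack touching it is home: rack centre at x = +65 mm.
- rack_full_center (a point): Centre of the grey rack with FOUR blue-capped tubes, to be pushed: a loose block 130 mm long (its x, along the lane), 30 wide, 45 high, about 0.25 kg, sliding in either lane, 60 to 100 mm short of home. Point: middle of the block, 34.5 mm over the bench. Flat rear end face 65 mm behind it. Tubes are fixed in it, caps reach 75 mm over its underside; rear 28 mm of the top is bare.
- rack_part_center (a point): Centre of the other grey rack, same size and point, with only ONE tube (at its far end) and three empty holes. It stands in the other lane and is to be left there.
- round_top (a point): Centre of the top of the round key (30 mm diameter), the one to press. The key stands 11 mm out of a black 50 x 60 mm surround on the control panel, its top 74 mm above the bench. z up, pressed downwards.
- square_top (a point): Centre of the top of the square key (27 x 27 mm), same height. Not to be pressed.
- bar_top (a point): Centre of the top of the bar key (14 mm along the row x 44 mm across), same height. Not to be pressed.
- round_key (a joint): How far the round key is pressed: 0 up, 0.006 m fully down. A spring brings it back up; it begins to move at about 1.5 N and is fully down at 5 N. It counts as pressed beyond 0.003 m; a hard jab (over 30 N) fails.
- square_key (a joint): How far the square key is pressed, as for the round key.
- bar_key (a joint): How far the bar key is pressed, as for the round key.
- panel: Grey control panel, a fixed block 220 mm long (its x, roughly away from the robot), 90 mm wide, 60 mm high, beside the loader on its left or its right. Origin: centre underneath. The three white keys sit on its top in a row along x, 70 mm apart, in any order.
- bottle_center (a point): Centre, half-way up, of a loose reagent bottle 48 mm in diameter, 110 mm high, standing on a black mat on the loader's other side. Leave alone.
- pot_center (a point): Centre, half-way up, of a loose specimen pot 52 mm in diameter, 60 mm high, on the same mat. Leave alone.

How it is judged:
By the outcome, as a careful person would: the job done as asked, in the order asked, and still so for the second after the job is handed in, with the robot touching nothing.
It also fails if it takes over 43 s, if anything falls off the work surface, if the arm or the gripper's body presses on something with over 40 N, if the wrist force passes 120 N, or if a joint passes its speed limit or range.

## Working session

There is one attempt and no reset: what is moved stays moved. The work goes in short steps, Python scripts to look and compute and a shell command to move; the robot and the scene stay as the last step left them, time stands still between calls to the robot, and variables do not carry over. Pictures are saved under pics/ and viewed, about 8 in all and at most 12, crops included, and the job is handed in when it is done.

```bash
mkdir -p pics; ls; python3 - <<'E'
from station import r,cams,spotter
import cv2,numpy as np
for n in ("top","scene"):
    p,d=cams.camera(n); cv2.imwrite(f"pics/{n}0.png",p[:,:,::-1]); np.save(f"pics/{n}0.npy",d)
    for q in ["rack_full_center","rack_part_center","round_top","square_top","bar_top","panel","loader","bottle_center"]:
        print(n,q,[(np.round(b["centre"],3).tolist(),round(b["p"],2)) for b in spotter.boxes_of(q,n)][:3])
    print({k:np.round(v,3).tolist() for k,v in cams.calibration(n).items()})
print(r.state())
E
```

```text
pics
top rack_full_center [([0.617, -0.025, 0.058], 0.92), ([0.507, -0.216, 0.075], 0.52), ([0.632, 0.096, 0.085], 0.31)]
top rack_part_center [([0.613, -0.095, 0.056], 0.68)]
top round_top [([0.505, -0.218, 0.075], 0.59), ([0.645, -0.219, 0.073], 0.2)]
top square_top [([0.574, -0.218, 0.07], 0.43), ([0.612, -0.094, 0.056], 0.39)]
top bar_top [([0.574, -0.218, 0.072], 0.52)]
top panel [([0.567, -0.191, 0.058], 0.89)]
top loader [([0.699, -0.062, 0.01], 0.97)]
top bottle_center [([0.628, 0.093, 0.084], 0.96), ([0.642, -0.221, 0.075], 0.22)]
{'fx': 422.863, 'fy': 422.863, 'cx': 285.066, 'cy': 213.788, 'eye': [0.46, 0.041, 0.809], 'orientation': [-2.136, 2.139, -0.158]}
scene rack_full_center [([0.665, -0.024, 0.057], 0.65), ([0.651, -0.096, 0.057], 0.51)]
scene rack_part_center [([0.651, -0.095, 0.058], 0.82), ([0.582, -0.215, 0.074], 0.57)]
scene round_top [([0.509, -0.215, 0.074], 0.46), ([0.665, -0.025, 0.058], 0.26)]
scene square_top [([0.651, -0.215, 0.075], 0.62)]
scene bar_top [([0.583, -0.215, 0.074], 0.77), ([0.65, -0.215, 0.077], 0.2)]
scene panel [([0.64, -0.201, 0.062], 0.9
[... 224 characters left out ...]
.697]}
{'time_s': 0.9, 'joint_positions': array([-1.36658600e+00,  1.23783431e-01,  1.65025543e+00,  1.93243306e-05,
        1.36750098e+00, -8.26081326e-02]), 'dq': array([-1.51374013e-04,  5.55672283e-04, -6.38592435e-05, -9.10472263e-04,
       -1.27232270e-03,  1.23002953e-03]), 'effort': array([-2.15872547e-05, -4.23591220e+01, -3.65761077e+01, -1.09442141e-05,
        4.26193119e-04, -7.89922581e-06]), 'ee_pos': array([ 0.18386114, -0.62346449,  0.19325933]), 'orientation': array([3.10929250e+00, 4.48977242e-01, 3.47146954e-05]), 'ft_force': array([-0.64044456,  0.94651775,  0.06514673]), 'wrist_torque': array([ 0.02810821,  0.00996917, -0.00737147]), 'finger_gap': 0.08550812077246205}
```

View pics/top0.png

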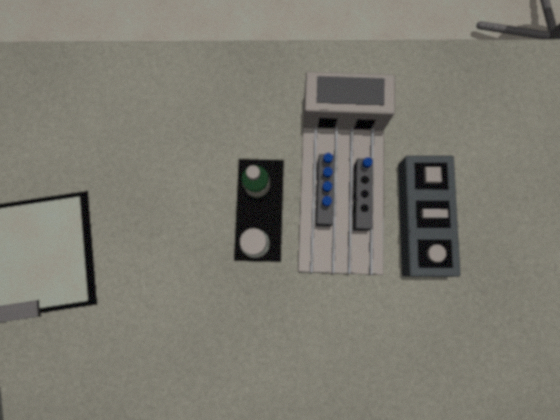

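View pics/scene0.png

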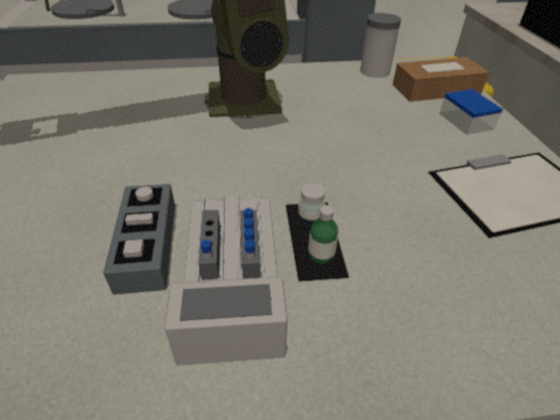

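The top view shows the full rack (four blue caps, ~(325,190)) in the left lane. The round key at (437,253) is the one nearest the robot, followed by the bar at (435,213) and the square at (433,175). Next I measure the geometry from depth.

```bash
cat > h.py <<'E'
import numpy as np
from scipy.spatial.transform import Rotation as R
from station import cams
def cloud(n,d):
    c=cams.calibration(n); v,u=np.mgrid[:d.shape[0],:d.shape[1]]
    P=np.stack([(u-c["cx"])/c["fx"]*d,(v-c["cy"])/c["fy"]*d,d],-1)
    o=np.array(c["orientation"]); M=o if o.shape==(3,3) else R.from_rotvec(o).as_matrix()
    return P@M.T+np.array(c["eye"])
E
python3 - <<'E'
import cv2,numpy as np
from h import *
d=np.load("pics/top0.npy"); W=cloud("top",d); im=cv2.imread("pics/top0.png").astype(int)
ok=d>0
def sel(u0,u1,v0,v1,z0,z1):
    m=np.zeros(d.shape,bool); m[v0:v1,u0:u1]=1
    return m&ok&(W[...,2]>z0)&(W[...,2]<z1)
def rep(n,m):
    p=W[m]; (c,s,a)=cv2.minAreaRect(p[:,:2].astype(np.float32)*1000)
    print(n,m.sum(),np.median(p,0).round(4),"min",p.min(0).round(3),"max",p.max(0).round(3),"rect",np.round(c,1),np.round(s,1),round(a,1))
rep("fullblk",sel(310,340,140,235,.05,.063)); rep("part",sel(350,378,140,240,.05,.063))
rep("panel",sel(395,470,145,285,.055,.067)); rep("head",sel(295,400,60,125,.095,.108))
rep("loader",sel(290,400,100,285,.006,.03))
for n,v0,v1 in(("round",238,270),("bar",200,227),("sq",160,190)):
    m=sel(415,455,v0,v1,.068,.08); rep(n,m)
    m2=np.zeros(d.shape,bool);m2[v0:v1,415:455]=1;m2&=im.min(2)>110;rep(n+"col",m2&ok)
blue=(im[...,0]-im[...,2]>70); m=blue&sel(310,340,140,235,.07,.1); 
k,l,s,c=cv2.connectedComponentsWithStats(m.astype(np.uint8))
for i in range(1,k):
    if s[i,4]>8: print("cap",W[l==i].mean(0).round(4))
E
```

```text
fullblk 824 [ 0.6128 -0.0234  0.0575] min [ 0.56  -0.045  0.05 ] max [ 0.688 -0.01   0.063] rect [623.6 -27.7] [ 30.4 128.8] 87.2
part 1104 [ 0.6094 -0.0954  0.0576] min [ 0.551 -0.115  0.05 ] max [ 0.681 -0.08   0.063] rect [615.6 -97.5] [ 31.  129.5] 88.1
panel 5356 [ 0.5678 -0.2128  0.0614] min [ 0.466 -0.263  0.055] max [ 0.685 -0.171  0.067] rect [ 575.8 -217.1] [ 91.  219.7] 89.4
head 3608 [ 0.7859 -0.069   0.1018] min [ 0.748 -0.151  0.095] max [0.827 0.011 0.107] rect [788.4 -69.7] [160.2  75.1] 87.7
loader 9675 [ 0.5965 -0.0615  0.013 ] min [ 0.47  -0.174  0.006] max [0.807 0.023 0.03 ] rect [637.2 -78.4] [190.1 331.8] 87.6
round 242 [ 0.505  -0.2157  0.0745] min [ 0.491 -0.231  0.068] max [ 0.52  -0.202  0.078] rect [ 505.4 -216. ] [28.7 28.8] 36.5
roundcol 187 [ 0.5049 -0.2157  0.0746] min [ 0.493 -0.229  0.07 ] max [ 0.517 -0.203  0.078] rect [ 505.1 -216.1] [25.3 24.6] 89.8
bar 213 [ 0.5751 -0.2162  0.0743] min [ 0.568 -0.24   0.068] max [ 0.582 -0.195  0.078] rect [ 575.4 -217.6] [45.4 13.8] 89.8
barcol 163 [ 0.5749 -0.2157  0.0744] min [ 0.569 -0.236  0.071] max [ 0.582 -0.197  0.078] rect [ 575.4 -216.3] [39.2 12.6] 88.7
sq 244 [ 0.6452 -0.2167  0.0744] min [ 0.632 -0.231  0.068] max [ 0.659 -0.204  0.078] rect [ 645.4 -217.4] [26.9 27.8] 0.0
sqcol 173 [ 0.645  -0.2168  0.0746] min [ 0.634 -0.229  0.072] max [ 0.657 -0.205  0.078] rect [ 645.3 -216.9] [23.2 23.9] 1.5
cap [ 0.6722 -0.0287  0.0873]
cap [ 0.647  -0.0277  0.0877]
cap [ 0.621  -0.0266  0.0877]
cap [ 0.5952 -0.0255  0.0875]
```

```bash
python3 -m pendant '[[[6,-6,0],2,0],[[12,-12,0],4,0],[[17,-17,0],6,0],[[22,-22,0],8,0],[[26,-26,0],10,0],[[30,-30,0],12,0],[[34,-34,0],14,0],[[38,-38,0],16,0],[[42,-42,0],18,0],[[45,-45,0],18.7,0],[[48.7,-48.3,0],18.7,0],[[48.7,-48.3,0],18.7,0],[[48.7,-48.3,0],18.7,0],[[48.7,-48.3,0],18.7,0],[[48.7,-48.3,0],18.7,0]]' 40
```

```text
time_s: 2.78
ee_pos: [0.514, -0.0236, 0.1933]
orientation: [3.141, -0.065, 0.0]
ft_force: [-0.1, 0.8, 0.4]
finger_gap: 0.0001
```

```bash
python3 -m pendant '[[[0,-0.1,4],0,0],[[0,-0.1,8],0,0],[[0,-0.1,12],0,0],[[0,-0.1,14],0,0],[[0,-0.1,15.5],0,0],[[0,-0.1,16.2],0,0],[[0,-0.1,16.2],0,0],[[0,-0.1,16.2],0,0],[[0,-0.1,16.2],0,0]]'; python3 - <<'E'
from station import cams
import cv2,numpy as np
p,d=cams.camera("top"); q,e=cams.camera("scene")
a=cv2.resize(p[100:290,270:410],None,fx=2.9,fy=2.9); b=cv2.resize(q[170:310,170:310],None,fx=2.7,fy=2.7)
o=np.zeros((560,800,3),np.uint8); o[:a.shape[0],:a.shape[1]]=a[:560]; o[:b.shape[0],410:410+b.shape[1]]=b
cv2.imwrite("pics/a1.png",o[:,:,::-1])
E
```

```text
time_s: 3.9
ee_pos: [0.5151, -0.0215, 0.0322]
orientation: [3.141, -0.062, 0.003]
ft_force: [-0.1, -1.3, 1.1]
finger_gap: 0.0001
```

View pics/a1.png

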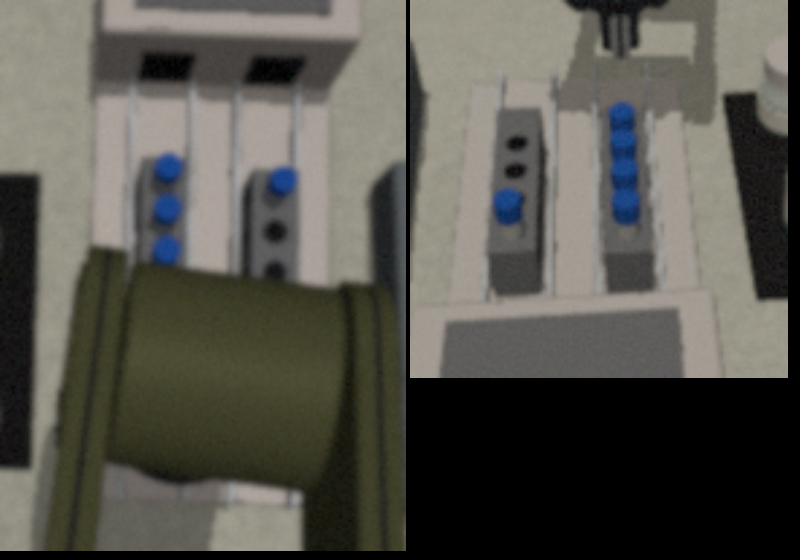

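The fingertips (tip at (620,55) in the right crop) hang in the left lane in line behind the four-cap rack. Pushing now.

```bash
python3 -m pendant '[[[1,0,0],0,0],[[1.8,0,0],0,0],[[2.4,0,0],0,0],[[2.8,0,0],0,0],[[3.2,0,0],0,0],[[3.6,0,0],0,0],[[4,0,0],0,0],[[4.5,0,0],0,0],[[5,0,0],0,0],[[5.5,0,0],0,0],[[6,0,0],0,0],[[6.5,0,0],0,0],[[7,0,0],0,0],[[7.5,0,0],0,0],[[8,0,0],0,0],[[8.3,0,0],0,0],[[8.5,0,0],0,0],[[8.5,0,0],0,0]]'
```

```text
time_s: 6.25
ee_pos: [0.5996, -0.0248, 0.0312]
orientation: [3.141, -0.062, 0.001]
ft_force: [-0.5, -0.1, -0.0]
finger_gap: 0.0002
```

```bash
python3 - <<'E'
from station import cams
import cv2,numpy as np
from h import *
p,d=cams.camera("top"); im=p[:,:,::-1].astype(int); W=cloud("top",d)
m=(im[...,0]-im[...,2]>70)&(d>0)&(W[...,2]>.07); m[:,:305]=0; m[:,342:]=0
k,l,s,c=cv2.connectedComponentsWithStats(m.astype(np.uint8))
for i in range(1,k):
    if s[i,4]>8: print("cap",s[i,4],W[l==i].mean(0).round(4))
E
python3 -m pendant '[[[0.2,0,0],0,0],[[0.4,0,0],0,0],[[0.6,0,0],0,0],[[0.7,0,0],0,0],[[0.8,0,0],0,0],[[0.8,0,0],0,0]]'; python3 - <<'E'
from station import cams
import cv2,numpy as np
p,d=cams.camera("top"); q,e=cams.camera("scene")
a=cv2.resize(p[100:290,270:410],None,fx=2.9,fy=2.9); b=cv2.resize(q[170:310,170:310],None,fx=2.7,fy=2.7)
o=np.zeros((560,800,3),np.uint8); o[:a.shape[0],:a.shape[1]]=a[:560]; o[:b.shape[0],410:410+b.shape[1]]=b
cv2.imwrite("pics/a2.png",o[:,:,::-1])
E
```

```text
time_s: 7.05
ee_pos: [0.6075, -0.0251, 0.0312]
orientation: [3.141, -0.062, 0.001]
ft_force: [-0.7, 1.1, -0.5]
finger_gap: -0.0002
```

View pics/a2.png

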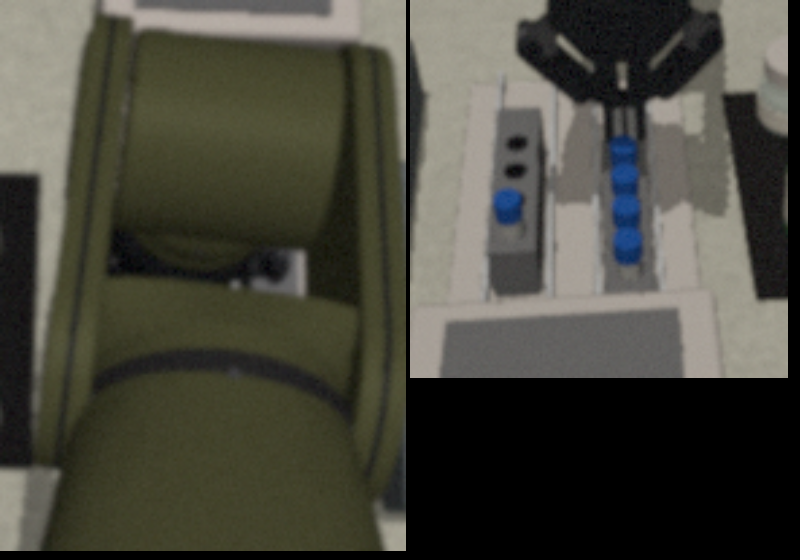

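The rack has moved along its lane: the front cap is at (628,245), up from (625,207). It shows no contact force yet, so I keep creeping.

```bash
python3 -m pendant '[[[0.1,0,0],0,0],[[0.2,0,0],0,0],[[0.3,0,0],0,0],[[0.4,0,0],0,0],[[0.5,0,0],0,0],[[0.5,0,0],0,0]]'; python3 -m pendant '[[[0.1,0,0],0,0],[[0.2,0,0],0,0],[[0.2,0,0],0,0]]'
```

```text
time_s: 7.9
ee_pos: [0.6125, -0.0253, 0.0313]
orientation: [-3.141, 0.062, -0.001]
ft_force: [-1.2, -0.5, -0.5]
finger_gap: -0.0
time_s: 8.28
ee_pos: [0.6145, -0.0254, 0.0312]
orientation: [-3.141, 0.062, -0.001]
ft_force: [0.1, 0.3, 0.9]
finger_gap: -0.0
```

```bash
python3 -m pendant '[[[0.1,0,0],0,0],[[0.2,0,0],0,0],[[0.2,0,0],0,0]]'; python3 -m pendant '[[[0.1,0,0],0,0],[[0.2,0,0],0,0],[[0.2,0,0],0,0]]'; python3 - <<'E'
from station import cams
import cv2,numpy as np
from h import *
q,e=cams.camera("scene"); W=cloud("scene",e); im=q[:,:,::-1].astype(int)
m=(im[...,0]-im[...,2]>70)&(e>0)&(W[...,2]>.07)
k,l,s,c=cv2.connectedComponentsWithStats(m.astype(np.uint8))
for i in range(1,k):
    if s[i,4]>8:
        print("cap",s[i,4],W[l==i].mean(0).round(4))
E
```

```text
time_s: 8.65
ee_pos: [0.6165, -0.0255, 0.0312]
orientation: [3.141, -0.062, 0.0]
ft_force: [-1.2, 0.4, -0.4]
finger_gap: 0.0001
time_s: 9.02
ee_pos: [0.6185, -0.0256, 0.0312]
orientation: [3.141, -0.062, 0.001]
ft_force: [-1.3, 0.4, 1.1]
finger_gap: -0.0005
cap 345 [ 0.6855 -0.0314  0.0861]
cap 90 [ 0.6694 -0.1     0.0858]
```

```bash
python3 -m pendant '[[[0.1,0,0],0,0],[[0.2,0,0],0,0],[[0.2,0,0],0,0]]'; python3 -m pendant '[[[0.1,0,0],0,0],[[0.2,0,0],0,0],[[0.2,0,0],0,0]]';  python3 - <<'E'
import cv2,numpy as np
from station import cams
from h import *
def an(im,e):
    W=cloud("scene",e); im=im.astype(int)
    m=(im[...,0]-im[...,2]>60)&(e>0)&(W[...,2]>.07)
    f=m&(W[...,1]>-.06)&(W[...,1]<.02); g=m&(W[...,1]<-.07)
    print("full caps x pct",np.percentile(W[f][:,0],[50,90,95,98]).round(4),"part",np.percentile(W[g][:,0],[50,90,98]).round(4))
an(cv2.imread("pics/scene0.png"),np.load("pics/scene0.npy"))
q,e=cams.camera("scene"); an(q[:,:,::-1],e)
E
```

```text
time_s: 9.45
ee_pos: [0.6204, -0.0256, 0.0312]
orientation: [-3.141, 0.062, -0.0]
ft_force: [-0.8, -1.0, 0.6]
finger_gap: -0.0001
time_s: 9.82
ee_pos: [0.6225, -0.0257, 0.0312]
orientation: [3.141, -0.062, 0.001]
ft_force: [-0.9, -0.5, 0.1]
finger_gap: 0.0001
full caps x pct [0.647  0.6801 0.6815 0.6819] part [0.6711 0.6736 0.6746]
full caps x pct [0.6927 0.7263 0.7275 0.7282] part [0.6706 0.6734 0.6741]
```

The rack moved only 46 mm, but the tool position implies more. I need a closer look before going on.

```bash
python3 - <<'E'
import cv2,numpy as np
from station import cams
from h import *
q,e=cams.camera("scene"); np.save("pics/s3.npy",e)
cv2.imwrite("pics/a3.png",cv2.resize(q[180:290,205:295],None,fx=6,fy=5.4,interpolation=cv2.INTER_CUBIC)[:,:,::-1])
W=cloud("scene",e)
for y0 in (-.022,-.034):
  m=(e>0)&(abs(W[...,1]-y0)<.004)&(W[...,0]>.58)&(W[...,0]<.78)&(W[...,2]<.13)
  P=W[m]; P=P[np.argsort(P[:,0])]
  print(y0,[(round(a,3),round(b,3)) for a,b in P[:,[0,2]][::4].tolist()])
E
```

```text
-0.022 [(0.611, 0.059), (0.617, 0.118), (0.622, 0.115), (0.626, 0.058), (0.629, 0.08), (0.629, 0.097), (0.63, 0.081), (0.63, 0.105), (0.63, 0.079), (0.632, 0.107), (0.633, 0.098), (0.633, 0.108), (0.633, 0.117), (0.634, 0.124), (0.634, 0.095), (0.634, 0.059), (0.634, 0.104), (0.634, 0.12), (0.634, 0.089), (0.635, 0.111), (0.635, 0.127), (0.635, 0.129), (0.635, 0.111), (0.635, 0.116), (0.636, 0.112), (0.636, 0.09), (0.636, 0.114), (0.638, 0.059), (0.64, 0.088), (0.643, 0.083), (0.644, 0.089), (0.645, 0.058), (0.646, 0.088), (0.647, 0.089), (0.648, 0.073), (0.649, 0.082), (0.649, 0.085), (0.651, 0.059), (0.657, 0.059), (0.661, 0.058), (0.663, 0.058), (0.665, 0.089), (0.667, 0.089), (0.669, 0.088), (0.67, 0.075), (0.672, 0.075), (0.673, 0.059), (0.673, 0.086), (0.675, 0.08), (0.675, 0.086), (0.679, 0.058), (0.682, 0.059), (0.683, 0.058), (0.688, 0.058), (0.689, 0.058), (0.691, 0.089), (0.692, 0.059), (0.694, 0.059), (0.697, 0.058), (0.698, 0.089), (0.698, 0.085), (0.699, 0.081), (0.7, 0.087), (0.7, 0.085), (0.702, 0.06), (0.704, 0.06), (0.706, 0.058), (0.709, 0.059), (0.712, 0.058), (0.
[... 1466 characters left out ...]
 0.09), (0.701, 0.08), (0.702, 0.08), (0.702, 0.079), (0.702, 0.082), (0.713, 0.087), (0.715, 0.087), (0.717, 0.089), (0.718, 0.087), (0.72, 0.089), (0.721, 0.089), (0.722, 0.089), (0.723, 0.064), (0.724, 0.067), (0.725, 0.066), (0.726, 0.088), (0.726, 0.069), (0.727, 0.08), (0.727, 0.087), (0.727, 0.087), (0.727, 0.073), (0.727, 0.076), (0.728, 0.083), (0.728, 0.081), (0.728, 0.086), (0.729, 0.08), (0.754, 0.1), (0.757, 0.101), (0.758, 0.101), (0.76, 0.101), (0.761, 0.101), (0.761, 0.102), (0.763, 0.1), (0.764, 0.103), (0.766, 0.103), (0.767, 0.102), (0.769, 0.103), (0.77, 0.104), (0.772, 0.104), (0.773, 0.104), (0.774, 0.102), (0.775, 0.104), (0.777, 0.104), (0.778, 0.103), (0.779, 0.104)]
```

View pics/a3.png

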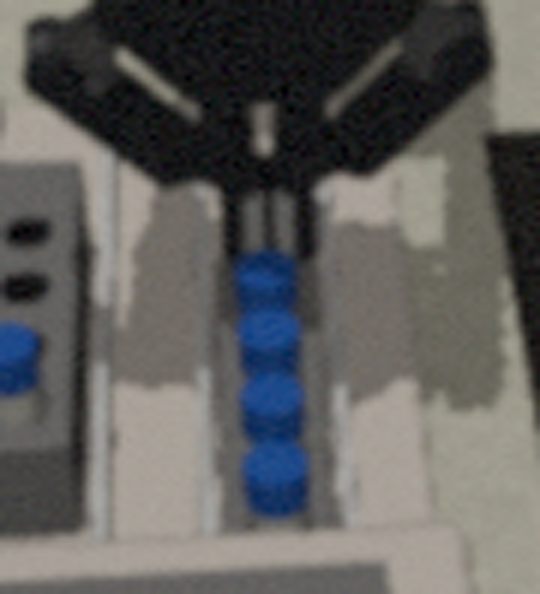

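The fingers seem to be against the rear cap, over the bare top, rather than behind the end face: the finger front is at x≈0.634, and the cap's rear edge is at ≈0.636. I'll back off and measure the real fingertip height.

```bash
python3 -m pendant '[[[-2,0,0],0,0],[[-4,0,0],0,0],[[-6,0,0],0,0],[[-8,0,0],0,0],[[-9.5,0,0],0,0],[[-9.5,0,0],0,0],[[-9.5,0,0],0,0]]'; python3 - <<'E'
import cv2,numpy as np
from station import cams
from h import *
q,e=cams.camera("scene"); cv2.imwrite("pics/a4.png",cv2.resize(q[150:290,190:310],None,fx=5,fy=4.2,interpolation=cv2.INTER_CUBIC)[:,:,::-1])
W=cloud("scene",e)
m=(e>0)&(abs(W[...,1]+.022)<.012)&(W[...,0]>.49)&(W[...,0]<.56)&(W[...,2]<.14)
P=W[m]; P=P[np.argsort(P[:,2])]
print([(round(a,3),round(c,3),round(b,3)) for a,c,b in P[::6].tolist()][:50])
for u0 in (247,250):
  print(u0,[(v,*W[v,u0].round(3).tolist()) for v in range(180,240,2)])
E
```

```text
time_s: 10.8
ee_pos: [0.5282, -0.022, 0.0316]
orientation: [3.141, -0.062, 0.002]
ft_force: [0.3, -0.1, 0.4]
finger_gap: -0.0003
[(0.531, -0.021, 0.011), (0.542, -0.012, 0.012), (0.532, -0.025, 0.012), (0.544, -0.018, 0.012), (0.545, -0.015, 0.012), (0.544, -0.024, 0.012), (0.552, -0.027, 0.012), (0.492, -0.033, 0.012), (0.552, -0.031, 0.013), (0.534, -0.033, 0.013), (0.532, -0.029, 0.013), (0.506, -0.023, 0.013), (0.54, -0.01, 0.013), (0.542, -0.024, 0.013), (0.521, -0.025, 0.013), (0.54, -0.018, 0.013), (0.552, -0.011, 0.013), (0.546, -0.011, 0.013), (0.544, -0.028, 0.013), (0.558, -0.012, 0.013), (0.53, -0.025, 0.013), (0.538, -0.032, 0.013), (0.551, -0.019, 0.014), (0.51, -0.018, 0.014), (0.504, -0.019, 0.014), (0.546, -0.02, 0.014), (0.529, -0.011, 0.014), (0.529, -0.015, 0.014), (0.506, -0.031, 0.014), (0.509, -0.011, 0.014), (0.527, -0.031, 0.014), (0.507, -0.021, 0.014), (0.547, -0.017, 0.014), (0.514, -0.018, 0.014), (0.492, -0.022, 0.014), (0.493, -0.016, 0.014), (0.558, -0.019, 0.014), (0.522, -0.029, 0.014), (0.51, -0.032, 0.014), (0.505, -0.017, 0.014), (0.544, -0.02, 0.
[... 1247 characters left out ...]
.019, 0.086), (192, 0.538, -0.02, 0.081), (194, 0.539, -0.02, 0.077), (196, 0.455, -0.016, 0.001), (198, 0.477, -0.017, 0.014), (200, 0.481, -0.017, 0.012), (202, 0.489, -0.018, 0.014), (204, 0.495, -0.019, 0.014), (206, 0.502, -0.019, 0.014), (208, 0.507, -0.019, 0.013), (210, 0.512, -0.02, 0.013), (212, 0.52, -0.02, 0.014), (214, 0.524, -0.021, 0.012), (216, 0.532, -0.021, 0.014), (218, 0.536, -0.022, 0.013), (220, 0.543, -0.022, 0.014), (222, 0.549, -0.023, 0.014), (224, 0.554, -0.023, 0.014), (226, 0.637, -0.027, 0.09), (228, 0.64, -0.027, 0.088), (230, 0.646, -0.028, 0.089), (232, 0.649, -0.028, 0.087), (234, 0.65, -0.028, 0.084), (236, 0.65, -0.028, 0.079), (238, 0.663, -0.029, 0.088)]
```

View pics/a4.png

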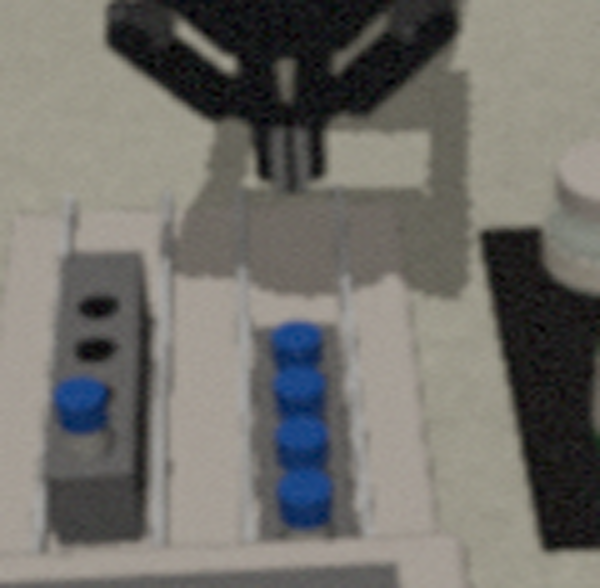

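The picture shows the shut fingers ending at about (290,188), in mid-air. By depth the tips are at z≈0.076, although the pose readout says 0.032, so the readout is about 44 mm low. I'll go by the camera: lower 4 cm here, behind the rack, and measure again.

```bash
python3 -m pendant '[[[0,0,1],0,0],[[0,0,2],0,0],[[0,0,2.7],0,0],[[0,0,3.3],0,0],[[0,0,3.8],0,0],[[0,0,4],0,0],[[0,0,4],0,0],[[0,0,4],0,0]]'; cat > tip.py <<'E'
import numpy as np
from station import cams,r
from h import *
q,e=cams.camera("scene"); W=cloud("scene",e); p=r.state()["ee_pos"]
# lowest finger-front points near TCP x,y
m=(e>0)&(abs(W[...,1]-p[1])<.012)&(abs(W[...,0]-p[0]-.011)<.006)&(W[...,2]>p[2]-.05)&(W[...,2]<.2)
z=np.sort(W[m][:,2]); print("ee",p.round(4),"low z",z[:60:4].round(3))
print("force",r.state()["ft_force"].round(1))
E
python3 tip.py
```

```text
time_s: 11.85
ee_pos: [0.5276, -0.022, -0.0085]
orientation: [3.141, -0.062, 0.001]
ft_force: [-1.0, 0.6, 0.4]
finger_gap: 0.0
ee [ 0.5276 -0.022  -0.0084] low z [0.01  0.012 0.012 0.013 0.013 0.013 0.013 0.013 0.014 0.014 0.014 0.014
 0.015 0.033 0.036]
force [-0.  -0.2  0.7]
```

The tips are now at about z=0.034, level with the end face and above the rails. Pushing again.

```bash
python3 -m pendant '[[[1.5,0,0],0,0],[[3,0,0],0,0],[[4.5,0,0],0,0],[[5.3,0,0],0,0],[[5.8,0,0],0,0],[[6.2,0,0],0,0],[[6.6,0,0],0,0],[[7,0,0],0,0],[[7.3,0,0],0,0],[[7.6,0,0],0,0],[[7.8,0,0],0,0],[[7.8,0,0],0,0]]';  python3 -m pendant '[[[0.1,0,0],0,0],[[0.2,0,0],0,0],[[0.3,0,0],0,0],[[0.3,0,0],0,0]]'; cat > caps.py <<'E'
import numpy as np
from station import cams
from h import *
q,e=cams.camera("scene"); im=q[:,:,::-1].astype(int)
W=cloud("scene",e); m=(im[...,0]-im[...,2]>60)&(e>0)&(W[...,2]>.07)
f=m&(W[...,1]>-.06)&(W[...,1]<.02); g=m&(W[...,1]<-.07)
print("full caps x pct (start .6470 .6801 .6815 .6819)",np.percentile(W[f][:,0],[50,90,95,98]).round(4),"part",np.percentile(W[g][:,0],[50,90,98]).round(4))
E
python3 caps.py
```

```text
time_s: 13.4
ee_pos: [0.6056, -0.0251, -0.0088]
orientation: [3.141, -0.062, 0.001]
ft_force: [-1.0, 0.3, 0.4]
finger_gap: 0.0001
time_s: 13.9
ee_pos: [0.6085, -0.0252, -0.0088]
orientation: [3.141, -0.062, 0.001]
ft_force: [-0.4, 0.1, -0.0]
finger_gap: -0.0
full caps x pct (start .6470 .6801 .6815 .6819) [0.6915 0.7364 0.7397 0.7411] part [0.6707 0.6734 0.6742]
```

Moved 59 mm; about 5 mm should remain. Next I go in 1 mm steps, watching the force.

```bash
python3 -m pendant '[[[0.1,0,0],0,0],[[0.2,0,0],0,0],[[0.3,0,0],0,0],[[0.3,0,0],0,0]]'; python3 -m pendant '[[[0.1,0,0],0,0],[[0.1,0,0],0,0]]'; python3 -m pendant '[[[0.1,0,0],0,0],[[0.1,0,0],0,0]]'
```

```text
time_s: 14.45
ee_pos: [0.6115, -0.0253, -0.0088]
orientation: [3.141, -0.062, 0.001]
ft_force: [-0.3, -0.2, 0.6]
finger_gap: 0.0005
time_s: 14.7
ee_pos: [0.6117, -0.0253, -0.0087]
orientation: [-3.141, 0.062, 0.002]
ft_force: [-6.0, 0.6, 3.8]
finger_gap: -0.0001
time_s: 14.95
ee_pos: [0.6116, -0.0253, -0.0088]
orientation: [-3.141, 0.062, 0.007]
ft_force: [-7.9, 0.6, 6.7]
finger_gap: -0.0001
```

```bash
python3 -m pendant '[[[0.1,0,0],0,0],[[0.1,0,0],0,0]]'; python3 caps.py; python3 -m pendant '[[[-1,0,0],0,0],[[-3,0,0],0,0],[[-6,0,0],0,0],[[-8,0,0],0,0],[[-8,0,-4],0,0],[[-8,0,-9],0,0],[[-8,0,-14],0,0],[[-8,0,-14],0,0],[[-8,0,-14],0,0]]'; python3 caps.py; python3 tip.py
```

```text
time_s: 15.2
ee_pos: [0.6114, -0.0252, -0.0088]
orientation: [-3.141, 0.062, 0.011]
ft_force: [-12.4, 0.4, 10.1]
finger_gap: -0.0002
full caps x pct (start .6470 .6801 .6815 .6819) [0.6946 0.7373 0.7406 0.7427] part [0.6708 0.6737 0.6743]
time_s: 16.38
ee_pos: [0.5344, -0.0222, 0.1309]
orientation: [3.141, -0.062, 0.001]
ft_force: [-0.8, 0.1, -0.2]
finger_gap: -0.0002
full caps x pct (start .6470 .6801 .6815 .6819) [0.7035 0.7378 0.7406 0.743 ] part [0.6711 0.6737 0.6746]
ee [ 0.5333 -0.022   0.1293] low z [0.17  0.171 0.173 0.175 0.175 0.176 0.177 0.177 0.178 0.178 0.179 0.179
 0.18  0.181 0.181]
force [ 0.3  0.4 -0.3]
```

```bash
python3 -m pendant '[[[-0.5,4.5,0],0,0],[[-1,9,0],0,0],[[-1.5,13.5,0],0,0],[[-2.1,17.5,0],0,0],[[-2.1,19.4,0],0,0],[[-2.1,19.4,0],0,0],[[-2.1,19.4,5],0,0],[[-2.1,19.4,7.5],0,0],[[-2.1,19.4,7.5],0,0],[[-2.1,19.4,7.5],0,0]]'; python3 - <<'E'
import cv2,numpy as np
from station import cams,r
from h import *
p,d=cams.camera("top"); cv2.imwrite("pics/t5.png",p[:,:,::-1]); im=p[:,:,::-1].astype(int); W=cloud("top",d)
m=(im[...,0]-im[...,2]>70)&(d>0)&(W[...,2]>.07)
k,l,s,c=cv2.connectedComponentsWithStats(m.astype(np.uint8))
for i in range(1,k):
    if s[i,4]>8: print("cap",s[i,4],W[l==i].mean(0).round(4))
for y0 in (-.025,-.1):
    h=(d>0)&(abs(W[...,1]-y0)<.012)&(W[...,0]>.7)&(W[...,2]>.02)&(W[...,2]<.095)&(W[...,0]<.78)
    P=W[h]; P=P[np.argsort(P[:,2])]; print([(round(a,3),round(b,3)) for a,b in P[:,[0,2]][::8].tolist()])
q,e=cams.camera("scene"); W=cloud("scene",e); ee=r.state()["ee_pos"]
m=(e>0)&(abs(W[...,1]-ee[1])<.03)&(abs(W[...,0]-ee[0])<.03)&(W[...,2]>.06)
print(ee.round(4)); P=W[m]; P=P[np.argsort(P[:,2])]; P=P[P[:,2]>.077]; print(P[:80:4].round(3).tolist())
a=cv2.resize(p[60:290,290:470],None,fx=2.4,fy=2.4,interpolation=cv2.INTER_CUBIC); b=cv2.resize(q[160:290,90:200],None,fx=3.3,fy=3.3,interpolation=cv2.INTER_CUBIC)
o=np.zeros((560,800,3),np.uint8); o[:a.shape[0],:a.shape[1]]=a; o[:b.shape[0],436:436+b.shape[1]]=b[:,:364]
cv2.imwrite("pics/a5.png",o[:,:,::-1])
E
```

```text
time_s: 17.73
ee_pos: [0.5067, -0.2147, 0.0573]
orientation: [3.141, -0.06, 0.002]
ft_force: [1.1, 0.1, 0.8]
finger_gap: -0.0001
cap 55 [ 0.7372 -0.031   0.0874]
cap 52 [ 0.7109 -0.0301  0.0875]
cap 50 [ 0.685  -0.0292  0.088 ]
cap 49 [ 0.6643 -0.0982  0.0875]
cap 55 [ 0.6591 -0.0279  0.0878]
[(0.733, 0.022), (0.734, 0.024), (0.735, 0.026), (0.703, 0.034), (0.754, 0.04), (0.733, 0.048), (0.754, 0.051), (0.708, 0.054), (0.733, 0.055), (0.709, 0.056), (0.713, 0.056), (0.703, 0.057), (0.705, 0.057), (0.707, 0.057), (0.745, 0.057), (0.705, 0.058), (0.72, 0.058), (0.728, 0.058), (0.705, 0.058), (0.735, 0.058), (0.718, 0.058), (0.737, 0.058), (0.708, 0.059), (0.729, 0.059), (0.727, 0.059), (0.712, 0.059), (0.735, 0.06), (0.733, 0.06), (0.728, 0.061), (0.753, 0.063), (0.754, 0.065), (0.753, 0.068), (0.754, 0.07), (0.753, 0.072), (0.731, 0.074), (0.733, 0.076), (0.753, 0.077), (0.73, 0.077), (0.754, 0.079), (0.754, 0.081), (0.706, 0.082), (0.704, 0.083), (0.73, 0.084), (0.709, 0.085), (0.71, 0.086), (0.753, 0.086), (0.705, 0.086), (0.73, 0.087), (0.74, 0.087), (0.753, 0.087), (0.738, 0.088),
[... 361 characters left out ...]
 (0.75, 0.061), (0.75, 0.064), (0.749, 0.067), (0.752, 0.071), (0.749, 0.072), (0.75, 0.074), (0.751, 0.077), (0.75, 0.079), (0.751, 0.082), (0.75, 0.085), (0.751, 0.088), (0.751, 0.092), (0.752, 0.094)]
[ 0.5071 -0.2154  0.0581]
[[0.51, -0.203, 0.077], [0.511, -0.209, 0.1], [0.517, -0.222, 0.101], [0.516, -0.212, 0.102], [0.511, -0.21, 0.102], [0.518, -0.214, 0.104], [0.517, -0.213, 0.105], [0.513, -0.225, 0.105], [0.517, -0.221, 0.106], [0.514, -0.209, 0.106], [0.517, -0.21, 0.107], [0.513, -0.228, 0.108], [0.518, -0.217, 0.108], [0.512, -0.23, 0.109], [0.519, -0.22, 0.109], [0.518, -0.21, 0.11], [0.517, -0.218, 0.11], [0.514, -0.206, 0.111], [0.514, -0.204, 0.111], [0.517, -0.215, 0.112]]
```

View pics/a5.png

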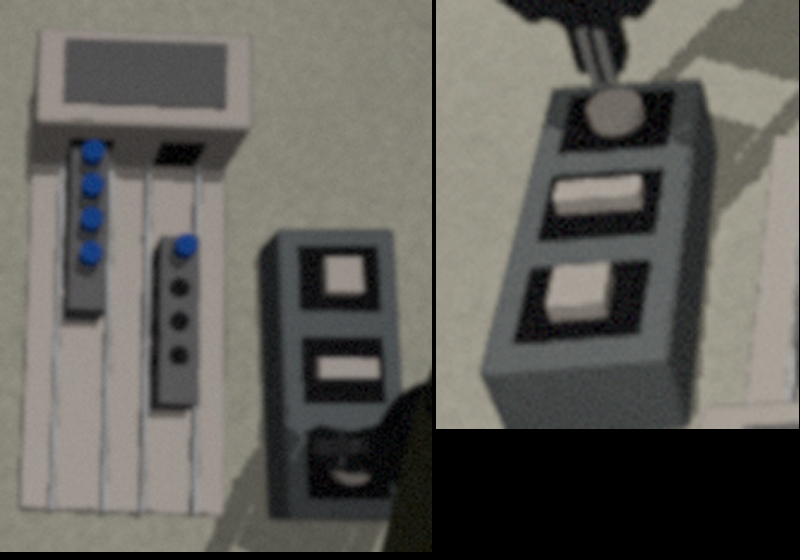

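The left crop shows the full rack touching the head: by the top camera it travelled 64.5 mm, its front is at 0.753 and the head face at 0.7535. The other rack hasn't moved. The fingers hang over the round key, about 26 mm above it. Lowering now.

```bash
python3 -m pendant '[[[-0.2,0,1],0,0],[[-0.2,0,1.8],0,0],[[-0.2,0,2.1],0,0],[[-0.2,0,2.2],0,0],[[-0.2,0,2.2],0,0]]'; for i in 1; do :; done; python3 -m pendant '[[[0,0,0.1],0,0],[[0,0,0.2],0,0],[[0,0,0.3],0,0],[[0,0,0.3],0,0],[[0,0,0.3],0,0]]';  python3 -m pendant '[[[0,0,0.1],0,0],[[0,0,0.2],0,0],[[0,0,0.2],0,0],[[0,0,0.2],0,0]]'
```

```text
time_s: 18.45
ee_pos: [0.5036, -0.2151, 0.0343]
orientation: [-3.141, 0.062, 0.001]
ft_force: [-1.1, 0.6, 2.4]
finger_gap: -0.0001
time_s: 19.08
ee_pos: [0.5039, -0.2153, 0.0315]
orientation: [3.141, -0.062, 0.001]
ft_force: [-1.5, -0.9, 3.6]
finger_gap: -0.0002
time_s: 19.58
ee_pos: [0.5039, -0.2153, 0.0299]
orientation: [3.141, -0.062, 0.0]
ft_force: [-2.3, 2.0, 7.1]
finger_gap: 0.0001
```

The force rose from 2.4 to 3.6 to 7.1 N, so the key is fully down, with a light touch. Releasing and withdrawing.

```bash
python3 -m pendant '[[[0,0,-0.3],0,0],[[0,0,-0.8],0,0],[[0,0,-1.5],0,0],[[0,0,-4],0,0],[[0,0,-8],0,0],[[0,0,-12],0,0],[[-3,4,-14],0,0],[[-6,9,-14],0,0],[[-9,14,-14],0,0],[[-9,16,-14],0,0],[[-9,16,-14],0,0],[[-9,16,-14],0,0]]'; python3 - <<'E'
import cv2,numpy as np
from station import cams,r
from h import *
p,d=cams.camera("top"); im=p[:,:,::-1].astype(int); W=cloud("top",d)
for n,v0,v1 in(("round",238,270),("bar",200,227),("sq",160,190)):
    m=np.zeros(d.shape,bool);m[v0:v1,415:455]=1;m&=(im.min(2)>110)&(d>0);print(n,m.sum(),np.median(W[m],0).round(4))
m=(im[...,0]-im[...,2]>70)&(d>0)&(W[...,2]>.07)
k,l,s,c=cv2.connectedComponentsWithStats(m.astype(np.uint8))
for i in range(1,k):
    if s[i,4]>8: print("cap",W[l==i].mean(0).round(4))
cv2.imwrite("pics/a6.png",p[:,:,::-1]); print(r.state()["time_s"],r.state()["ft_force"].round(1))
E
```

```text
time_s: 21.08
ee_pos: [0.408, -0.3704, 0.1688]
orientation: [-3.14, 0.06, 0.0]
ft_force: [-0.3, 0.2, -0.3]
finger_gap: 0.0002
round 188 [ 0.505  -0.2155  0.0743]
bar 160 [ 0.5749 -0.2158  0.0746]
sq 174 [ 0.645  -0.217   0.0745]
cap [ 0.7369 -0.0309  0.088 ]
cap [ 0.711  -0.0301  0.0879]
cap [ 0.685  -0.0291  0.0878]
cap [ 0.6644 -0.0979  0.0875]
cap [ 0.6591 -0.028   0.0875]
21.125 [-0.7 -0.1 -0.3]
```

View pics/a6.png

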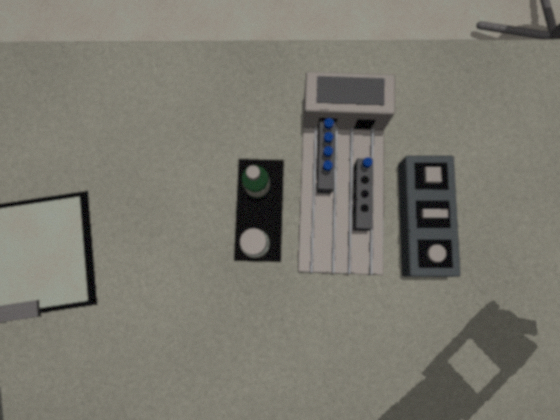

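The full rack is home (front cap at (328,123)) and all three keys are up, with the round one at (437,253). Everything else is where it was and the arm is clear. Handing in.

```bash
python3 -c "
from station import r
print(r.hand_in())"
```

```text
the job is handed in; nothing more can be done
None
```

I pushed the four-tube rack home, pressed the round key and let it come back up, withdrew and handed the job in at about 21 s; no verdict was reported.

- **Rack:** It travelled about 64.5 mm, then stopped dead as the push force rose to about 12 N. By the top camera its front is at x≈0.753 m and the reader head's face at 0.7535 m. It wasn't lifted.
- **Round key:** The force rose 2.4, 3.6, then 7.1 N, which is past the 5 N where it is fully down. Its top is back at 74 mm.
- **Left alone:** The other rack and the square and bar keys measure as they did at the start, and the bottle and pot look unmoved in the last picture. The arm is clear and the wrist force is about zero.

**Disagreements:**
- **Tool height:** The height readout was about 44 mm lower than the fingertips measured in the depth image. Because of this, the first 46 mm of the push was against the rear cap instead of the end face, at about 1 N. I backed off, lowered by camera and finished on the end face. The caps kept their spacing.
- **Rack travel:** The scene camera gave 61 mm of travel, against 64.5 mm from the top camera. I relied on the top camera and the firm stop.

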